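Clamp a copper tube in the thumbwheel tube-cutting vise

ROBOT

A 6-joint arm with a two-finger parallel gripper is mounted at the origin on a cart in front of the work surface, level with it; the furniture and walls round the work are solid. World frame = base frame: x ahead of the robot, y to its left, z up, the work surface at z = 0. Lengths are in m, angles in rad, forces in N, time in s.
With the tool pointing down it reaches from about 0.15 to 0.775 m from the base axis. Payload 6.1 kg.
Tool frame: the origin (TCP) lies midway between the tips of the shut fingers; the grasp point (between the pads) lies 19 mm behind it (bot.tcp_to_grasp is the distance from the TCP to the grasp point, in m); x points along the fingers, z is the direction in which the jaws open and shut, and the axes are right-handed (so a half turn about x gives the same grasp; the last joint's range is limited). The gripper opens to 85 mm and grips with 20 to 120 N. Pads are 22 mm wide; open, the fingers measure 114 mm over their backs; the gripper's body (76 mm by 85 mm) begins 54 mm behind the grasp point. The pads swing forward as they close: fully open they stand 13 mm farther back than shut.
Start: joints at [1.132, 0.126, -0.04, 1.405, 0, 1.571], TCP at [0.223, 0.475, 0.231] pointing down, gripper open.
Joint ranges: [-2.72, 2.72], [-0.95, 1.95], [-1.27, 1.35], [-1.78, 2.02], [-1.46, 1.47], [-3.14, 3.14]. Speed limits (rad/s): [2.39, 2.39, 3.01, 3.14, 3.14, 3.14].

INTERFACE

Orientations are given as a rotation vector (axis times angle).
In Python, from bench import bot gives the robot as it stands.
- The arm moves only by the tool play_rows, never from a script. Its argument "motion" is a list of rows, each a list of 7 numbers: the shift along the tool's x, y, z in mm, then the turn, a rotation vector about the tool's x, y, z in degrees, then the gripper command: -1 is fully open, 1 is shut, values between are in proportion. In form: [[x, y, z, rx, ry, rz, claw], ...]. A call has 1 to 12 rows; each row is the pose to reach, as a shift and turn from the pose commanded when the call began, along the tool's axes at that moment; what a row does not reach only later rows make up. A row lasts 1/10 s, in which the tool goes at most 50 mm and 8.59 degrees, less where a joint would pass 70% of its speed; a pose out of reach is approached as far as the arm can. A call with a gripper value outside its range is refused whole. The fingers move at their own pace and stop on an object; "force" is the grip in N (left out, the last holds). Time passes only in rows, so rows that repeat a pose let the fingers close. It gives the time, the measured TCP pose, the force and the opening at its end, in the units of the state.
- bot.get_state(): the state, without advancing time (a new reading comes with each control period).
- bot.snapshot(name): name is "scene" or "top" or "wrist"; returns a dict with "image" (420x560x3 uint8, red, green, blue), "camera_matrix" (3x3 intrinsics, pixels), "dist_coeffs" ([k1, k2, p1, p2, k3] as OpenCV has them; the pictures are not rectified), "position" and "rotation" of the camera in the world; the wrist camera has in their place "mount" (4x4, takes a point from camera to tool coordinates, whose origin is the TCP and whose axes are the tool frame's). Camera axes: x right, y down, z forward; pixel columns grow to the right and rows downward; lengths in m; the calibration is good to about 2 mm. A picture is of the moment at which its call begins: read the wrist's pose just before it. There is no depth.
- bot.close_job(): hands the job in, once; it reports no verdict.
The state is a dict: "clock": time; "q": joint angles; "joint_velocities": joint speeds; "joint_efforts": joint torques, N m; "tcp_pos": TCP position; "eef_rot": TCP orientation; "ft_force": force on the tool from outside, world axes, zero at the start; "moment": the same for the moment, N m; "width": opening from 0.0 (shut) to 1.0 (fully open).
Only numpy, scipy, OpenCV 4.12 (cv2) and the standard library are available. Lean on these libraries where they do the work, as an engineer would, in place of code of your own. Each camera call takes 0.05 s, during which the arm holds its last target.

TASK

Lay the loose copper tube in the jaws of the green tube-cutting vise and slide it along until its end rests against the brass end stop. Then, with one closed fingertip on the black thumbwheel that shows through the slot in the grey cover, press lightly and roll the wheel, stroke after stroke, until the jaw holds the tube firmly without denting it. Work the jaw by its wheel only, and leave the loupe, the wire spool and the amber jar where they stand.

Things in the scene. Friction and masses are not known exactly. Their poses are not given: they have to be found in the camera images.
- tube_mid (a point): middle of the loose copper tube (22 mm outside diameter, 150 mm long, about 0.1 kg, lying on the bench); its own y axis runs along the tube. Both ends are alike. (A bench grinder with a lamp, up to some 0.3 m high, stands to the right, round x 0.45, y -0.23 m: swing the arm clear of it.)
- tube_vise: green tube-cutting vise, fixed to the bench; place and yaw vary. Origin: on the bench, below the axis of a clamped tube. Its z is up, y along the tube toward its free end, x from the fixed jaw (robot side at yaw 0) to the drive housing. Base x -34..74, y -50..18 mm, bed top z = 12; a rail (x -10..10, top z = 12) goes on to y = 72. From y = 30 to 100 fingers have room on both sides of the tube.
- seat (a point): vise point x 0, y 35, z 23 mm, with the vise's axes: where the middle of the tube is when it lies on the bed, against the fixed jaw, its end on the end stop (either end may go there). Before tightening the tube may lie up to 5 mm more toward +x: the moving jaw pushes it across.
- fixed_jaw (a point): vise point x -11, y -8, z 30 mm: top edge of the fixed steel jaw's face, which looks to the vise's +x; jaw and the saw guide beside it reach over y -34..10 and from the bed up to z = 30
- end_stop (a point): vise point x 0, y -40, z 23 mm: on the face of the brass end stop plate, which looks to the vise's +y (x -18..22, up to z = 34 mm). The tube's end goes against it.
- cover (a point): vise point x 51, y -8, z 38.5 mm: middle of the slot (13 mm in x, 32 mm in y) in the grey cover of the drive housing, at the cover's top; housing x 33..70, y -32..16 mm. A white wedge is painted beside the slot; its thick end (-y) is the tightening way.
- wheel_top (a point): vise point x 51, y -8, z 45 mm: crown of the black rubber-tyred thumbwheel (radius 18, width 10 mm, axis along the vise's x, 27 mm above the bench), 6.5 mm above the cover. Moving its crown along the vise's -y closes the jaw. The rubber yields 1 to 2 mm under 8 N and grips a finger with a friction coefficient of about 1; more than 20 N would bend its axle.
- thumbwheel (a joint): turn of the thumbwheel, rad, 0 (jaw fully open) to 2.83; it starts anywhere from 0.15 to 0.8 and stays where it is left. Turning it freely takes about 2.5 N along the rim.
- vise_jaw (a joint): travel of the moving jaw (y -26..10, z 12.5..30, rubber face at x = 17 mm minus this), m; 3 mm per rad of the wheel. The opening is 28 mm minus this: it meets the tube at 6 mm. From there the rim force rises steeply: about 4.2 N for a grip of 10 N, 5.8 N for 20 N. The wheel's drag keeps up to 15 N after release. 5 N holds firmly, over 30 N dents the tube.
- loupe: black watchmaker's loupe standing on the bench, 33 mm across, 31 high; origin under its centre
- copper_spool: spool of copper wire standing on the bench, 48 mm across, 30 high; origin under its centre
- amber_jar: amber jar with a black cap, 56 mm across, 78 high; origin under its centre
Mind the look-alikes: they are no part of the job. Of the things that look like the part that bears tube_mid, the larger one is meant.

How it is judged:
By the outcome, as a careful person would: the job done as asked, in the order asked, and still so for the second after the job is handed in, with the robot touching nothing.
It also fails if it takes over 64 s, if anything falls off the work surface, if the arm or the gripper's body presses on something with over 40 N, if the wrist force passes 120 N, or if a joint passes its speed limit or range.

## Working session

There is one attempt and no reset: what is moved stays moved. The work goes in short steps, Python scripts to look and compute and a tool call to move; the robot and the scene stay as the last step left them, time stands still between calls to the robot, and variables do not carry over. Pictures are saved under pics/ and viewed, and the job is handed in when it is done.

Besides the shell and the picture viewer there is one more tool, called after "Request:" as name(argument=value, ...) on one line, values as JSON. play_rows: Moves the arm, as the interface text tells. Its arguments: {"type":"object","properties":{"motion":{"type":"array","items":{"type":"array","items":{"type":"number"}}},"force":{"type":"number"}},"required":["motion"]}

```bash
ls; mkdir -p pics; python3 - <<'E'
from bench import bot
import cv2,numpy as np
s=bot.get_state()
for k,v in s.items(): print(k,np.round(v,4))
for n in ("scene","top","wrist"):
    r=bot.snapshot(n)
    np.savez(f"{n}0.npz",**r)
    cv2.imwrite(f"pics/{n}0.png",r["image"][:,:,::-1])
    print(n,{k:np.round(v,4).tolist() for k,v in r.items() if k!="image"})
E
```

```text
pics
clock 0.0
q [ 1.132   0.1263 -0.0406  1.4054 -0.      1.5708]
joint_velocities [ 0.0005 -0.0016 -0.0022  0.0013  0.0005 -0.0007]
joint_efforts [ 3.00000e-04 -4.35918e+01  3.52923e+01  1.74000e-02 -1.00000e-04
  0.00000e+00]
tcp_pos [0.2229 0.4749 0.2306]
eef_rot [-0.8811  1.3867  0.8797]
ft_force [ 0.3471 -0.1337  0.1623]
moment [0.0381 0.0278 0.0066]
width 1.0002
scene {'camera_matrix': [[485.2897, 0.0, 284.3637], [0.0, 485.2897, 210.1653], [0.0, 0.0, 1.0]], 'dist_coeffs': [-0.1154, 0.0, 0.0, 0.0, 0.0], 'position': [0.1438, -0.2779, 0.7698], 'rotation': [-2.2687, 1.0133, -0.3528]}
top {'camera_matrix': [[391.1691, 0.0, 276.6517], [0.0, 391.1691, 209.3143], [0.0, 0.0, 1.0]], 'dist_coeffs': [-0.088, 0.0, 0.0, 0.0, 0.0], 'position': [0.3739, 0.1101, 0.9162], 'rotation': [-2.206, 1.9816, -0.2342]}
wrist {'camera_matrix': [[362.0105, 0.0, 278.2726], [0.0, 362.0105, 209.8871], [0.0, 0.0, 1.0]], 'dist_coeffs': [-0.0492, 0.0, 0.0, 0.0, 0.0], 'mount': [[0.0005, -0.271, 0.9626, -0.1423], [0.0014, -0.9626, -0.271, 0.0684], [1.0, 0.0015, -0.0001, -0.0007], [0.0, 0.0, 0.0, 1.0]]}
```

View pics/scene0.png

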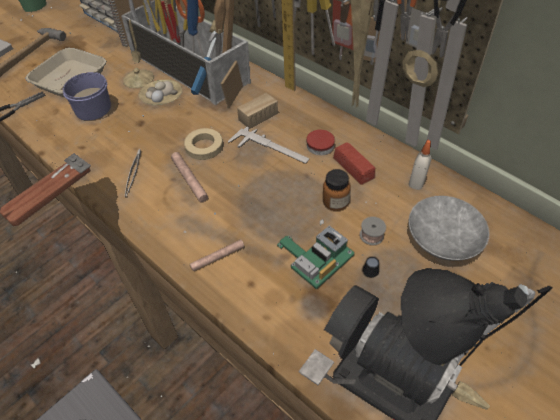

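View pics/top0.png

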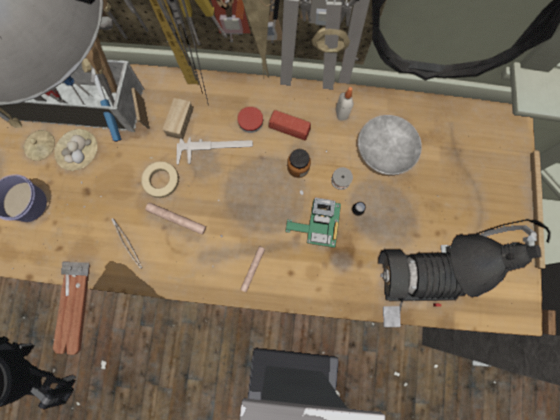

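View pics/wrist0.png

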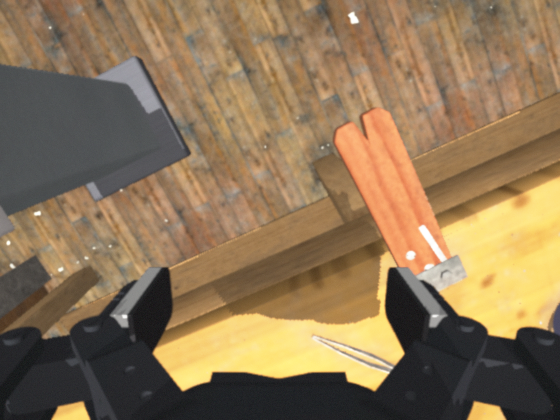

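The top view shows the larger tube at about (176,219), the smaller look-alike at (253,269) and the vise at about (320,222). The wrist view has neither tube nor vise. I'll zoom in.

```bash
cat > h.py <<'E'
import numpy as np,cv2
from scipy.spatial.transform import Rotation as R
def load(f): return dict(np.load(f))
def cam(r,tcp=None,rot=None):
    if "mount" in r:
        m=r["mount"];A=R.from_rotvec(rot).as_matrix()
        return A@m[:3,:3],A@m[:3,3]+tcp
    q=np.asarray(r["rotation"]); A=R.from_rotvec(q).as_matrix() if q.shape==(3,) else q
    return A,np.asarray(r["position"])
def proj(r,P,**k):
    A,p=cam(r,**k); Pc=(np.atleast_2d(P)-p)@A
    return cv2.projectPoints(Pc,np.zeros(3),np.zeros(3),r["camera_matrix"],r["dist_coeffs"])[0][:,0]
def unproj(r,uv,z,**k):
    A,p=cam(r,**k)
    n=cv2.undistortPoints(np.array(uv,float).reshape(-1,1,2),r["camera_matrix"],r["dist_coeffs"])[:,0]
    d=np.c_[n,np.ones(len(n))]@A.T
    return p+d*((np.asarray(z)-p[2])/d[:,2])[:,None]
E
python3 - <<'E'
from h import *
t=load("top0.npz");s=load("scene0.npz")
def crop(r,x,y,w,h,k,f): cv2.imwrite(f,cv2.resize(r["image"][y:y+h,x:x+w,::-1],None,fx=k,fy=k,interpolation=cv2.INTER_CUBIC))
crop(t,275,180,100,75,8,"pics/tv.png");crop(t,135,195,80,50,8,"pics/tt.png")
crop(s,265,215,130,80,6,"pics/sv.png");crop(s,160,140,60,70,8,"pics/st.png")
print(unproj(t,[[148,207],[204,231],[260,250],[245,290],[320,222]],0.011))
E
```

```text
[[0.55717901 0.43530408 0.011     ]
 [0.51424992 0.29215493 0.011     ]
 [0.48405732 0.15600071 0.011     ]
 [0.38944651 0.17944301 0.011     ]
 [0.56508726 0.02276845 0.011     ]]
```

View pics/tv.png

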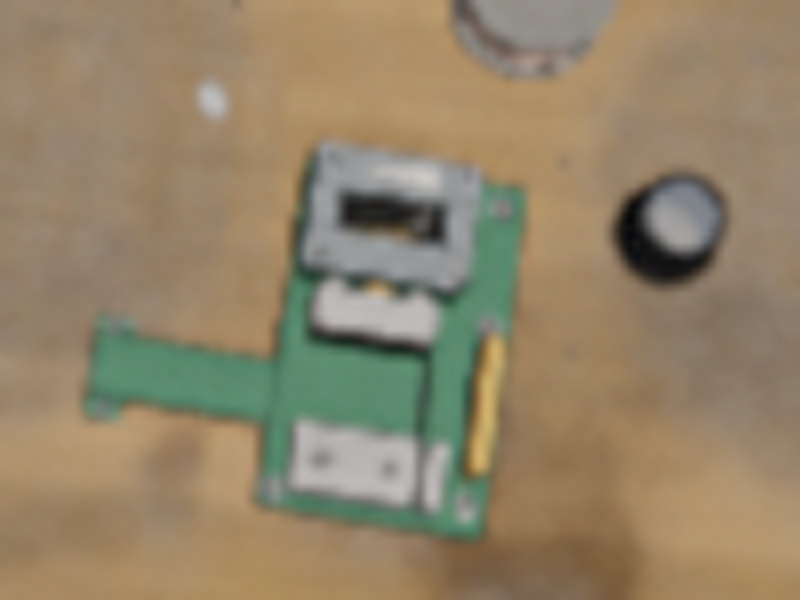

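View pics/tt.png

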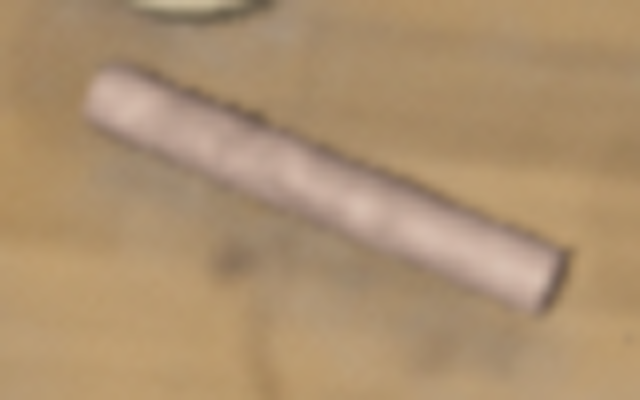

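View pics/sv.png

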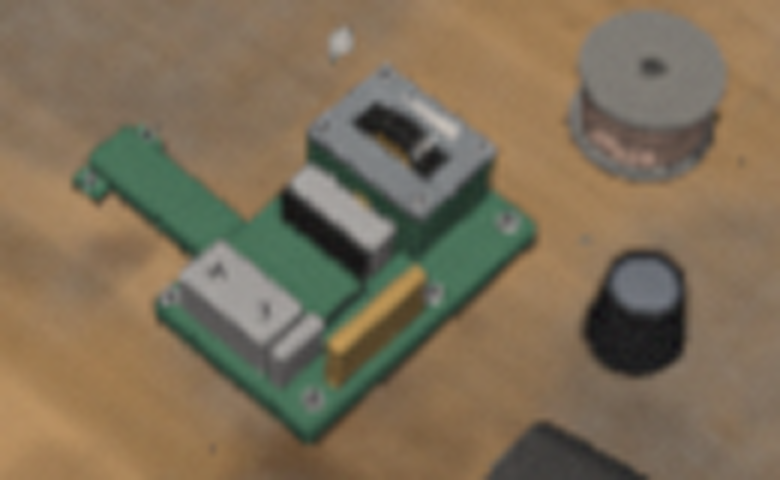

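View pics/st.png

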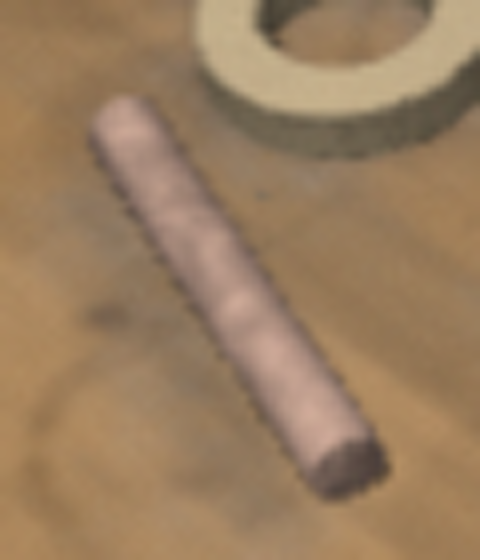

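```bash
cat > fit.py <<'E'
from h import *
from scipy.optimize import least_squares
t=load("top0.npz");s=load("scene0.npz")
f=lambda U,x0,y0,k:(np.array(U,float)+.5)/k-.5+np.array([x0,y0])
V=np.array([[74,-50,12],[-34,-50,12],[-34,18,12],[70,16,38.5],[70,-32,38.5],[33,-32,38.5],[33,16,38.5]])/1e3
ut=f([[525,188],[483,538],[258,500],[322,143],[483,167],[463,292],[302,265]],275,180,8)
us=f([[535,238],[310,437],[158,306],[386,68],[496,155],[418,216],[308,132]],265,215,6)
def W(p,V): return R.from_euler('z',p[2]).apply(V)+[p[0],p[1],0]
for nm,L in(("both",((t,ut),(s,us))),("top",((t,ut),)),("scene",((s,us),))):
    r=least_squares(lambda p:np.concatenate([(proj(c,W(p,V))-u).ravel() for c,u in L]),[.56,.02,0],x_scale=[.01,.01,.1])
    print(nm,r.x,np.degrees(r.x[2]),np.sqrt(np.mean(r.fun**2))); 
    if nm=="both": print(np.round(r.fun.reshape(-1,2),2)); 
# tube: both cams; outline axis, ends at z 11
a=unproj(t,f([[100,97],[550,283]],135,195,8),.011);b=unproj(s,f([[118,118],[345,470]],160,140,8),.011)
for e in(a,b): print(e,e.mean(0),np.linalg.norm(e[0]-e[1]),np.degrees(np.arctan2(*(e[0]-e[1])[[1,0]])))
E
python3 fit.py
```

```text
both [ 0.54502643  0.03072988 -0.05743911] -3.2910185420374076 0.6771833491233213
[[ 0.79  0.08]
 [ 0.17  0.71]
 [-0.53  0.76]
 [-0.23  0.05]
 [ 0.06  0.35]
 [ 0.48  0.09]
 [ 0.01  0.12]
 [ 1.44 -1.92]
 [ 0.02  0.12]
 [-1.47 -0.55]
 [-0.15 -0.43]
 [ 0.66 -0.54]
 [ 0.46  0.91]
 [-0.41 -0.02]]
top [ 0.54567662  0.03091701 -0.05344178] -3.0619886644255514 0.34294824130777724
scene [ 0.54444749  0.0304858  -0.06049141] -3.4659023414456267 0.8289344610699204
[[0.55769403 0.43772175 0.011     ]
 [0.51658303 0.29414306 0.011     ]] [0.53713853 0.36593241 0.011     ] 0.14934843370689863 74.0219537213465
[[0.56064174 0.44294453 0.011     ]
 [0.51529263 0.29506988 0.011     ]] [0.53796718 0.36900721 0.011     ] 0.1546720823264273 72.9506547609018
```

```bash
cat > go.py <<'E'
from h import *
def down(yaw): # tool x down, z along (cos,sin), y = 90deg left
    c,s=np.cos(yaw),np.sin(yaw)
    return np.array([[0,-s,c],[0,c,s],[-1,0,0]],float)
def rel(s,tcp,yaw):
    A=R.from_rotvec(s["eef_rot"]).as_matrix()
    d=A.T@(np.array(tcp)-s["tcp_pos"])*1e3
    w=R.from_matrix(A.T@down(yaw)).as_rotvec(degrees=True)
    print("shift",np.round(d,1),"turn",np.round(w,2),"n",np.linalg.norm(d),np.linalg.norm(w))
VO=np.array([.545,.031]);VY=np.radians(-3.2)
def vise(p): # mm
    c,s=np.cos(VY),np.sin(VY);p=np.array(p,float)/1e3
    return np.array([VO[0]+c*p[0]-s*p[1],VO[1]+s*p[0]+c*p[1],p[2]])
E
python3 - <<'E'
from go import *
from bench import bot
s=bot.get_state(); A=R.from_rotvec(s["eef_rot"]).as_matrix(); print(np.round(A,2))
y=np.radians(-16.5); m=np.array([.5375,.367]); g=m+.025*np.array([-np.sin(y),np.cos(y)]); print(g)
for yy in (y,y+np.pi): rel(s,[*g,.15],yy)
E
```

```text
[[-0.   -0.91  0.42]
 [-0.    0.42  0.91]
 [-1.   -0.   -0.  ]]
[0.54460038 0.39097049]
shift [  80.6 -326.9   60.7] turn [ 8.136e+01 -6.000e-02  5.000e-02] n 342.11078826980525 81.35676229540223
shift [  80.6 -326.9   60.7] turn [-9.864e+01 -5.000e-02 -6.000e-02] n 342.11078826980525 98.64327885270541
```

Request:
play_rows(motion=[[30, -165, 30, 41, 0, 0, -1], [60, -327, 61, 81.4, 0, 0, -1], [60, -327, 61, 81.4, 0, 0, -1], [60, -327, 61, 81.4, 0, 0, -1], [60, -327, 61, 81.4, 0, 0, -1], [60, -327, 61, 81.4, 0, 0, -1], [60, -327, 61, 81.4, 0, 0, -1], [60, -327, 61, 81.4, 0, 0, -1], [60, -327, 61, 81.4, 0, 0, -1], [60, -327, 61, 81.4, 0, 0, -1], [60, -327, 61, 81.4, 0, 0, -1], [60, -327, 61, 81.4, 0, 0, -1]])

```text
clock: 1.35
tcp_pos: [0.5449, 0.3915, 0.171]
eef_rot: [0.225, 1.559, -0.226]
ft_force: [0.4, 0.1, -0.3]
width: 0.998
```

```bash
cat > look.py <<'E'
import sys
from go import *
from bench import bot
s=bot.get_state(); r=bot.snapshot("wrist"); n=sys.argv[1]
np.savez(n+".npz",tcp=s["tcp_pos"],rot=s["eef_rot"],**r); cv2.imwrite(f"pics/{n}.png",r["image"][:,:,::-1])
print(s["clock"],np.round(s["tcp_pos"],4),np.round(s["q"],3),np.round(s["ft_force"],2),s["width"])
E
python3 look.py w1
```

```text
1.35 [0.5449 0.3915 0.171 ] [ 0.623  0.413  0.204  1.363 -0.     2.481] [ 0.38  0.09 -0.32] 0.9983307257652316
```

View pics/w1.png

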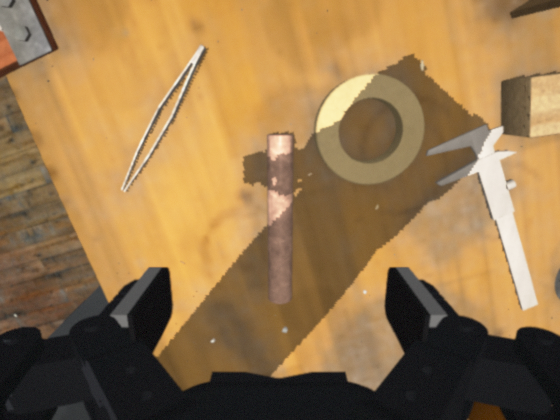

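```bash
python3 - <<'E'
from go import *
r=load("w1.npz");k=dict(tcp=r["tcp"],rot=r["rot"])
cv2.imwrite("pics/w1c.png",cv2.resize(r["image"][120:315,235:330,::-1],None,fx=3,fy=3,interpolation=cv2.INTER_CUBIC))
a=unproj(r,[[281,134],[280.5,302]],.011,**k); print(a,a.mean(0),np.linalg.norm(a[0]-a[1]),np.degrees(np.arctan2(*(a[0]-a[1])[[1,0]]))-90)
E
```

```text
[[0.56052159 0.43623883 0.011     ]
 [0.51687736 0.28804282 0.011     ]] [0.53869947 0.36214082 0.011     ] 0.15448908080454407 -16.409879060227425
```

View pics/w1c.png

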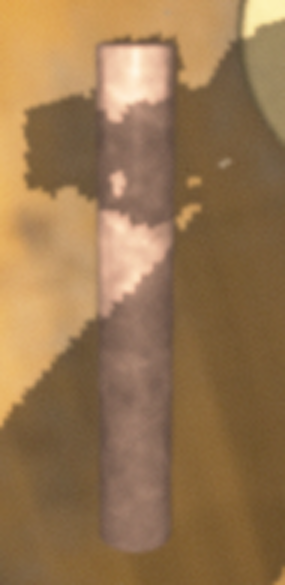

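Request:
play_rows(motion=[[45, -2.6, 1.9, 0, 0, 0, -1], [90, -2.6, 1.9, 0, 0, 0, -1], [130, -2.6, 1.9, 0, 0, 0, -1], [155, -2.6, 1.9, 0, 0, 0, -1], [167, -2.6, 1.9, 0, 0, 0, -1], [167, -2.6, 1.9, 0, 0, 0, -1], [167, -2.6, 1.9, 0, 0, 0, 1], [167, -2.6, 1.9, 0, 0, 0, 1], [167, -2.6, 1.9, 0, 0, 0, 1], [167, -2.6, 1.9, 0, 0, 0, 1], [167, -2.6, 1.9, 0, 0, 0, 1], [167, -2.6, 1.9, 0, 0, 0, 1]], force=35)

```text
clock: 2.6
tcp_pos: [0.5466, 0.3889, 0.0054]
eef_rot: [0.228, 1.558, -0.225]
ft_force: [-2.0, -0.8, 6.2]
width: 0.249
```

Request:
play_rows(motion=[[-30, 0, 0, 0, 0, 0, 1], [-80, 0, 0, 0, 0, 0, 1], [-110, 0, 0, 0, 0, 0, 1], [-110, 0, 0, 0, 0, 0, 1], [-110, 0, 0, 0, 0, 0, 1]])

```text
clock: 3.1
tcp_pos: [0.5462, 0.3886, 0.1144]
eef_rot: [0.227, 1.558, -0.226]
ft_force: [0.0, -0.6, -2.0]
width: 0.248
```

```bash
python3 look.py w2; python3 - <<'E'
from go import *
from bench import bot
s=bot.get_state()
v=vise([2,95,0]); v[2]=.115
rel(s,v,VY); print(v)
E
```

```text
3.1 [0.5462 0.3886 0.1144] [ 0.618  0.421  0.092  1.241 -0.     2.478] [ 0.02 -0.6  -2.05] 0.2476792899268819
shift [  -1.7 -249.6   81.2] turn [-13.34  -0.07   0.07] n 262.4762229758217 13.342423024552206
[0.55229992 0.12574023 0.115     ]
```

View pics/w2.png

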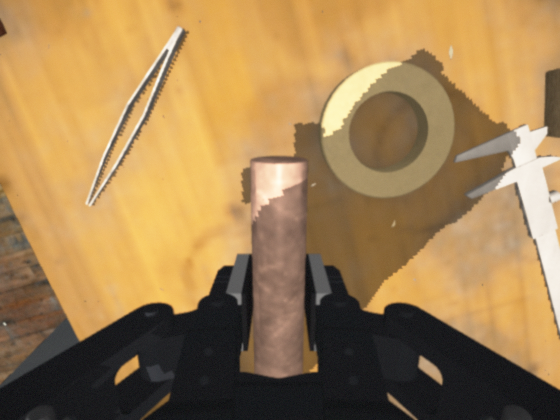

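```bash
python3 - <<'E'
from go import *
from bench import bot
s=bot.get_state()
v=vise([-60,10,0]); v[2]=.2
rel(s,v,VY); print(v)
E
```

```text
shift [ -86.6 -346.7   40.4] turn [-13.34  -0.07   0.07] n 359.6493395203866 13.342423024552206
[0.48565177 0.0443337  0.2       ]
```

Request:
play_rows(motion=[[-40, -45, 5, -2, 0, 0, 1], [-80, -90, 10, -6, 0, 0, 1], [-86, -150, 18, -13.3, 0, 0, 1], [-86, -250, 30, -13.3, 0, 0, 1], [-86, -347, 40, -13.3, 0, 0, 1], [-86, -347, 40, -13.3, 0, 0, 1], [-86, -347, 40, -13.3, 0, 0, 1], [-86, -347, 40, -13.3, 0, 0, 1], [-86, -347, 40, -13.3, 0, 0, 1], [-86, -347, 40, -13.3, 0, 0, 1], [-86, -347, 40, -13.3, 0, 0, 1]])

```text
clock: 4.25
tcp_pos: [0.4853, 0.045, 0.1991]
eef_rot: [0.044, 1.572, -0.044]
ft_force: [-1.3, 0.4, -1.9]
width: 0.249
```

```bash
python3 look.py w3
```

```text
4.25 [0.4853 0.045  0.1991] [ 0.092  0.058 -0.185  1.33   0.     1.719] [-1.26  0.43 -1.91] 0.2489536533872924
```

View pics/w3.png

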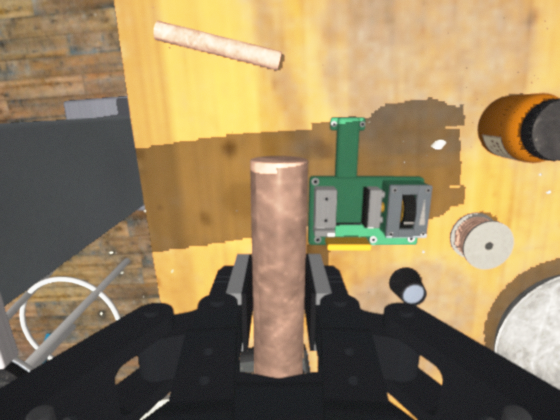

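The vise fills about (310-432, 117-248). The tube is in the grip, with the spool at (481,240) and the loupe at (407,285). I'll crop and refit.

```bash
python3 - <<'E'
from h import *
r=load("w3.npz")
cv2.imwrite("pics/w3c.png",cv2.resize(r["image"][110:260,305:440,::-1],None,fx=4,fy=4,interpolation=cv2.INTER_CUBIC))
E
```

```text
(no output)
```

View pics/w3c.png

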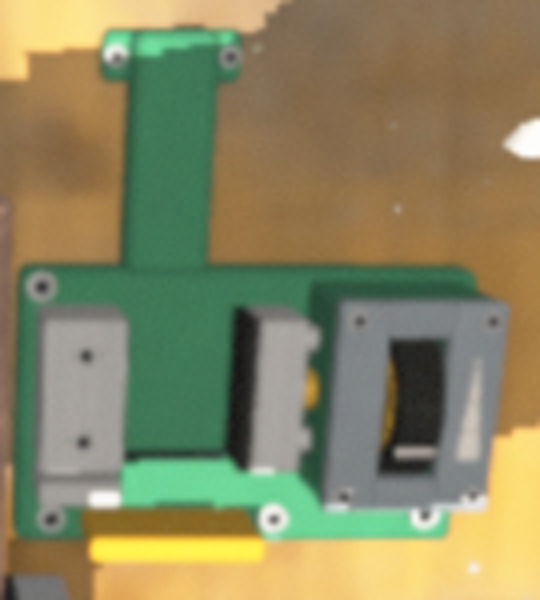

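```bash
python3 - <<'E'
exec(open('fit.py').read().split("for nm,L")[0])
w=load("w3.npz");k=dict(tcp=w["tcp"],rot=w["rot"])
V2=np.array([[-34,18,12],[74,18,12],[-34,-50,12],[74,-50,12],[33,16,38.5],[70,16,38.5],[70,-32,38.5],[33,-32,38.5],[44.5,8,38.5],[57.5,8,38.5],[57.5,-24,38.5],[44.5,-24,38.5],[-11,10,30],[-10,18,12],[10,18,12]])/1e3
uw=f([[18,265],[478,265],[13,540],[447,540],[335,298],[510,302],[488,512],[323,508],[392,340],[448,340],[437,475],[377,472],[128,310],[123,265],[207,265]],305,110,4)
fw=lambda p:(proj(w,W(p,V2),**k)-uw).ravel()
for nm,g in (("w",fw),("all",lambda p:np.concatenate([fw(p),(proj(t,W(p,V))-ut).ravel(),(proj(s,W(p,V))-us).ravel()]))):
    r=least_squares(g,[.56,.02,0],x_scale=[.01,.01,.1],loss="soft_l1",f_scale=.5)
    print(nm,r.x,np.degrees(r.x[2])); 
    if nm=="w": print(np.round(fw(r.x).reshape(-1,2),2))
E
```

```text
w [ 0.54667849  0.03130606 -0.05706721] -3.2697102444207258
[[-0.   -0.11]
 [ 1.1   0.5 ]
 [-0.55  0.23]
 [ 1.07  0.34]
 [ 1.34 -0.08]
 [ 0.17 -0.84]
 [-0.61 -0.71]
 [-0.28  0.27]
 [-0.49 -1.41]
 [ 0.38 -1.34]
 [-0.69  0.05]
 [-0.16  0.78]
 [ 0.02  1.42]
 [-0.25 -0.  ]
 [ 0.36  0.1 ]]
all [ 0.54647879  0.03129607 -0.05850413] -3.3520397472735737
```

```bash
sed -i 's/VO=.*/VO=np.array([.5463,.0313]);VY=np.radians(-3.3)/' go.py; python3 - <<'E'
from go import *
from bench import bot
s=bot.get_state()
for z in(.1,.0174):
    v=vise([2.5,72,0]); v[2]=z
    rel(s,v,VY); print(v)
E
```

```text
shift [99.2 61.4 64.3] turn [ 0.13 -0.09  0.  ] n 133.242436876989 0.16130888257860523
[0.55294046 0.1030367  0.1       ]
shift [181.8  61.4  64.5] turn [ 0.13 -0.09  0.  ] n 202.44779167708245 0.16130888257860523
[0.55294046 0.1030367  0.0174    ]
```

Request:
play_rows(motion=[[0, 20, 22, 0.1, -0.1, 0, 1], [20, 50, 50, 0.1, -0.1, 0, 1], [60, 61.4, 64.4, 0.1, -0.1, 0, 1], [105, 61.4, 64.4, 0.1, -0.1, 0, 1], [139, 61.4, 64.4, 0.1, -0.1, 0, 1], [139, 61.4, 64.4, 0.1, -0.1, 0, 1], [139, 61.4, 64.4, 0.1, -0.1, 0, 1]])

```text
clock: 5.0
tcp_pos: [0.5531, 0.103, 0.0613]
eef_rot: [0.044, 1.57, -0.045]
ft_force: [0.1, -0.5, -0.6]
width: 0.251
```

```bash
cat > sc.py <<'E'
import sys
from go import *
from bench import bot
n=sys.argv[1]
s=bot.get_state()
print(s["clock"],np.round(s["tcp_pos"],4),np.round(s["ft_force"],2),s["width"])
o=[]
for c,(x,y,w,h) in(("scene",(250,190,140,100)),("top",(270,170,105,90))):
    r=bot.snapshot(c); np.savez(f"{n}_{c}.npz",**r)
    o.append(cv2.resize(r["image"][y:y+h,x:x+w,::-1],(560 if c=="scene" else 467,400),interpolation=cv2.INTER_CUBIC))
cv2.imwrite(f"pics/{n}.png",cv2.resize(np.hstack(o),(800,312)))
E
python3 sc.py s2
```

```text
5.0 [0.5531 0.103  0.0613] [ 0.14 -0.53 -0.62] 0.25058452523540026
```

View pics/s2.png

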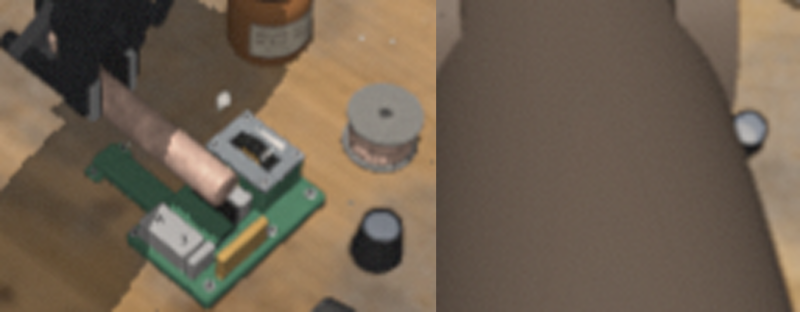

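The scene view shows the tube straight above the bed, its near end short of the brass stop. I'll lower it in steps.

Request:
play_rows(motion=[[12, 0, 0, 0, 0, 0, 1], [22, 0, 0, 0, 0, 0, 1], [30, 0, 0, 0, 0, 0, 1], [35, 0, 0, 0, 0, 0, 1], [35, 0, 0, 0, 0, 0, 1]])

```text
clock: 5.6
tcp_pos: [0.5527, 0.1019, 0.0252]
eef_rot: [0.046, 1.57, -0.046]
ft_force: [-0.4, 0.9, -1.7]
width: 0.248
```

```bash
python3 sc.py s3
```

```text
5.6 [0.5527 0.1019 0.0252] [-0.37  0.91 -1.65] 0.24769176304036641
```

View pics/s3.png

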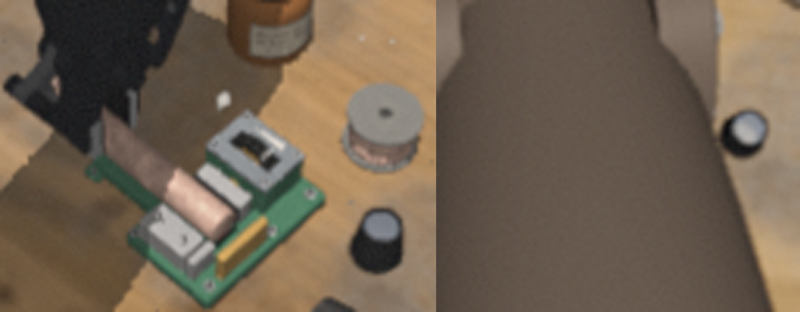

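Request:
play_rows(motion=[[3, 0, 0, 0, 0, 0, 1], [6, 0, 0, 0, 0, 0, 1], [7, 0, 0, 0, 0, 0, 1], [7, 0, 0, 0, 0, 0, 1]])

```text
clock: 6.1
tcp_pos: [0.5533, 0.1021, 0.0191]
eef_rot: [0.046, 1.569, -0.046]
ft_force: [-0.6, 0.0, -1.7]
width: 0.249
```

Request:
play_rows(motion=[[1, 0, 0, 0, 0, 0, 1], [1.5, 0, 0, 0, 0, 0, 1], [1.5, 0, 0, 0, 0, 0, 1]])

```text
clock: 6.4
tcp_pos: [0.5534, 0.1021, 0.0178]
eef_rot: [0.046, 1.569, -0.046]
ft_force: [1.0, 0.7, -1.5]
width: 0.249
```

Now I'll slide along -y slowly, watching the force.

Request:
play_rows(motion=[[0, -3, 0, 0, 0, 0, 1], [0, -6, 0, 0, 0, 0, 1], [0, -8, 0, 0, 0, 0, 1], [0, -8, 0, 0, 0, 0, 1]])

```text
clock: 6.8
tcp_pos: [0.553, 0.0938, 0.0178]
eef_rot: [0.046, 1.568, -0.046]
ft_force: [-0.1, -0.3, -1.0]
width: 0.246
```

Request:
play_rows(motion=[[0, -1, 0, 0, 0, 0, 1], [0, -2, 0, 0, 0, 0, 1], [0, -2, 0, 0, 0, 0, 1]])

```text
clock: 7.1
tcp_pos: [0.5529, 0.0921, 0.0178]
eef_rot: [0.046, 1.569, -0.046]
ft_force: [-0.2, 0.3, -1.6]
width: 0.248
```

```bash
python3 sc.py s4
```

```text
7.1 [0.5529 0.0921 0.0178] [-0.22  0.31 -1.55] 0.24768888930507477
```

View pics/s4.png

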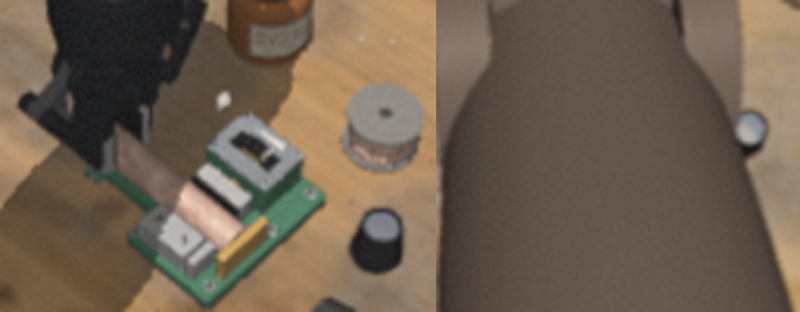

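Request:
play_rows(motion=[[0, -1, 0, 0, 0, 0, 1], [0, -1.5, 0, 0, 0, 0, 1], [0, -1.5, 0, 0, 0, 0, 1]])

```text
clock: 7.5
tcp_pos: [0.5528, 0.0907, 0.0178]
eef_rot: [0.046, 1.569, -0.046]
ft_force: [-0.7, 2.1, -1.2]
width: 0.248
```

Request:
play_rows(motion=[[0, -1, 0, 0, 0, 0, 1], [0, -1.5, 0, 0, 0, 0, 1], [0, -1.5, 0, 0, 0, 0, 1]])

```text
clock: 7.8
tcp_pos: [0.5528, 0.0907, 0.018]
eef_rot: [0.048, 1.569, -0.042]
ft_force: [-0.6, 5.9, -1.2]
width: 0.248
```

Request:
play_rows(motion=[[0.6, 0, 0, 0, 0, 0, 1], [0.6, 0, 0, 0, 0, 0, 1], [0.6, 0, 0, 0, 0, 0, 0.3], [0.6, 0, 0, 0, 0, 0, 0.1], [0.6, 0, 0, 0, 0, 0, 0], [0.6, 0, 0, 0, 0, 0, 0]])

```text
clock: 8.4
tcp_pos: [0.5527, 0.0889, 0.0172]
eef_rot: [0.046, 1.568, -0.046]
ft_force: [-0.2, -0.0, -0.3]
width: 0.495
```

Request:
play_rows(motion=[[-15, 0, 0, 0, 0, 0, 0], [-50, 0, 0, 0, 0, 0, 0], [-90, 0, 0, 0, 0, 0, 0], [-120, 0, 0, 0, 0, 0, 0], [-120, 0, 0, 0, 0, 0, 0], [-120, 0, 0, 0, 0, 0, 0]])

```text
clock: 9.0
tcp_pos: [0.553, 0.0891, 0.1377]
eef_rot: [0.046, 1.567, -0.046]
ft_force: [-0.2, -0.3, -0.5]
width: 0.5
```

```bash
python3 look.py w5;python3 sc.py s5; python3 - <<'E'
from go import *
from bench import bot
s=bot.get_state()
v=vise([-20,0,0]); v[2]=.14
rel(s,v,VY); print(v)
E
```

```text
9.0 [0.553  0.0891 0.1377] [ 1.600e-01  2.040e-01 -1.510e-01  1.212e+00 -1.000e-03  1.789e+00] [-0.21 -0.26 -0.47] 0.5001915317021194
9.05 [0.5522 0.089  0.1365] [-0.2   0.11 -0.23] 0.4974342629525364
shift [ -4.4 -57.9 -21.9] turn [-0.05 -0.05  0.04] n 62.06376904203783 0.07451197666435097
[0.52633316 0.03245128 0.14      ]
```

View pics/s5.png

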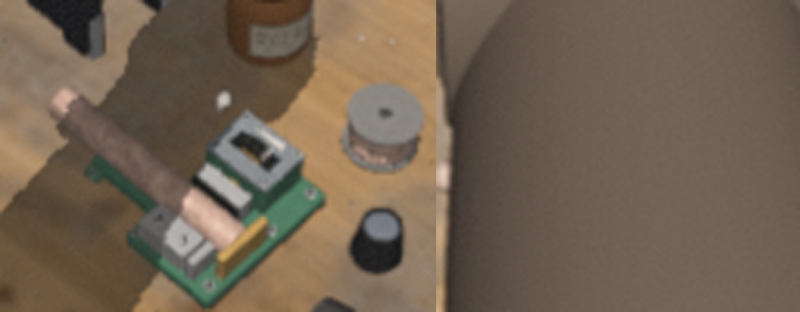

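View pics/w5.png

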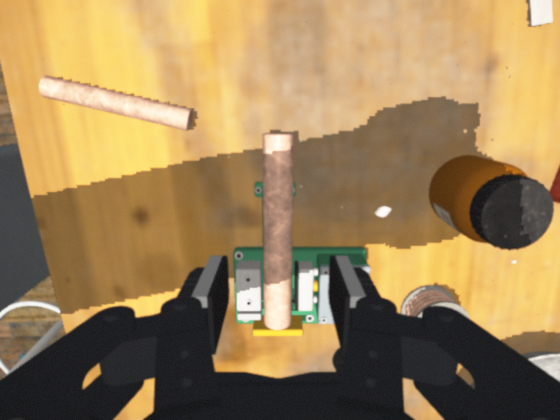

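```bash
python3 - <<'E'
from go import *
from bench import bot
s=bot.get_state()
for z in (.1,.049):
    v=vise([51,1,0]); v[2]=z
    rel(s,v,VY); print(v)
E
```

```text
shift [ 35.6 -56.8  49.1] turn [-0.05 -0.05  0.04] n 83.09391894516469 0.07451197666435097
[0.597273   0.02936258 0.1       ]
shift [ 86.6 -56.8  49.1] turn [-0.05 -0.05  0.04] n 114.60979913601383 0.07451197666435097
[0.597273   0.02936258 0.049     ]
```

Request:
play_rows(motion=[[0, -28, 24, 0, 0, 0, 1], [0, -57, 49, 0, 0, 0, 1], [20, -57, 49, 0, 0, 0, 1], [50, -57, 49, 0, 0, 0, 1], [75, -57, 49, 0, 0, 0, 1], [80, -57, 49, 0, 0, 0, 1], [80, -57, 49, 0, 0, 0, 1], [80, -57, 49, 0, 0, 0, 1]])

```text
clock: 9.95
tcp_pos: [0.5986, 0.0295, 0.0581]
eef_rot: [0.046, 1.568, -0.046]
ft_force: [0.1, 0.6, -0.2]
width: -0.001
```

```bash
python3 sc.py s6; python3 look.py w6; python3 - <<'E'
from go import *
from bench import bot
s=bot.get_state()
d=s["tcp_pos"]-np.r_[VO,0]; print("vise",R.from_euler('z',-VY).apply(d)*1e3)
print(R.from_euler('z',-VY).apply(s["ft_force"]))
E
```

```text
9.95 [0.5986 0.0295 0.0581] [ 0.09  0.57 -0.16] -0.0006867970712829987
10.05 [0.5991 0.0295 0.0588] [ 0.049  0.314 -0.187  1.067 -0.     1.678] [-0.11  0.41  0.59] -0.004281974124635853
vise [52.82665659  1.27600736 58.74210227]
[-0.02187801  0.03467844  0.9117085 ]
```

View pics/s6.png

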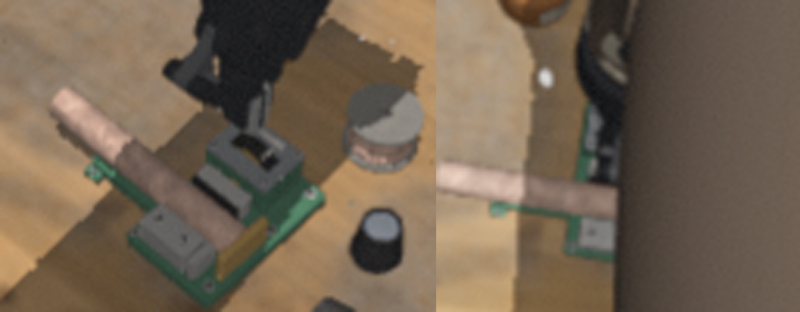

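View pics/w6.png

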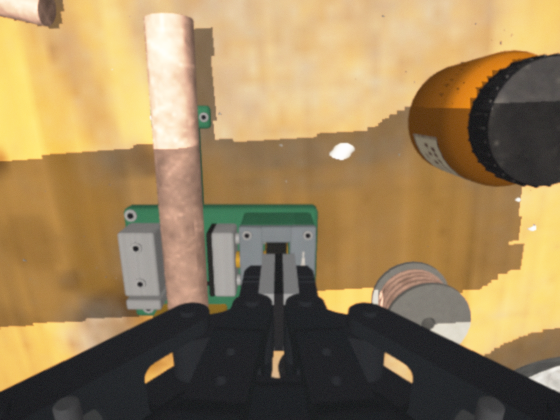

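Request:
play_rows(motion=[[6, 0, -1, 0, 0, 0, 1], [11, 0, -1, 0, 0, 0, 1], [11, 0, -1, 0, 0, 0, 1]])

```text
clock: 10.4
tcp_pos: [0.5966, 0.0295, 0.0454]
eef_rot: [0.046, 1.57, -0.046]
ft_force: [0.8, -0.6, -0.9]
width: -0.0
```

Request:
play_rows(motion=[[1, 0, 0, 0, 0, 0, 1], [1.5, 0, 0, 0, 0, 0, 1], [1.5, 0, 0, 0, 0, 0, 1]])

```text
clock: 10.7
tcp_pos: [0.5972, 0.0295, 0.0449]
eef_rot: [0.046, 1.569, -0.046]
ft_force: [-0.8, 0.6, 1.0]
width: 0.001
```

Request:
play_rows(motion=[[0.8, 0, 0, 0, 0, 0, 1], [0.8, 0, 0, 0, 0, 0, 1]])

```text
clock: 10.9
tcp_pos: [0.5973, 0.0295, 0.0447]
eef_rot: [0.046, 1.568, -0.046]
ft_force: [-2.2, -0.4, 4.9]
width: 0.003
```

Request:
play_rows(motion=[[0.5, 0, 0, 0, 0, 0, 1], [0.5, 0, 0, 0, 0, 0, 1]])

```text
clock: 11.1
tcp_pos: [0.5973, 0.0295, 0.0446]
eef_rot: [0.046, 1.568, -0.046]
ft_force: [-4.1, 0.3, 8.2]
width: -0.002
```

Request:
play_rows(motion=[[-0.2, -2, 0.3, 0, 0, 0, 1], [-0.2, -4, 0.3, 0, 0, 0, 1], [-0.2, -6, 0.3, 0, 0, 0, 1], [-0.2, -8, 0.3, 0, 0, 0, 1]])

```text
clock: 11.5
tcp_pos: [0.5969, 0.0223, 0.0448]
eef_rot: [0.047, 1.568, -0.044]
ft_force: [-4.0, 2.4, 9.2]
width: 0.001
```

Request:
play_rows(motion=[[-0.3, -2, 0.4, 0, 0, 0, 1], [-0.3, -4, 0.5, 0, 0, 0, 1], [-0.3, -6, 0.5, 0, 0, 0, 1], [-0.3, -8, 0.5, 0, 0, 0, 1], [-0.3, -9, 0.5, 0, 0, 0, 1]])

```text
clock: 12.0
tcp_pos: [0.5964, 0.0133, 0.0448]
eef_rot: [0.047, 1.569, -0.044]
ft_force: [-4.6, 2.9, 8.0]
width: -0.004
```

Request:
play_rows(motion=[[-5, 0, 0, 0, 0, 0, 1], [-8, 0, 0, 0, 0, 0, 1], [-8, 8, 0, 0, 0, 0, 1], [-8, 17, 0, 0, 0, 0, 1], [-8, 17, 0, 0, 0, 0, 1]])

```text
clock: 12.5
tcp_pos: [0.5981, 0.0307, 0.0517]
eef_rot: [0.045, 1.569, -0.045]
ft_force: [-0.7, -0.2, -0.7]
width: -0.003
```

```bash
python3 sc.py s7; python3 look.py w7; python3 -c "
from h import *
i=cv2.imread('pics/w7.png')[190:320,100:330]; j=cv2.imread('pics/w6.png')[190:320,100:330]
cv2.imwrite('pics/w7c.png',cv2.resize(np.hstack([j,i]),(800,226),interpolation=cv2.INTER_CUBIC))"
```

```text
12.5 [0.5981 0.0307 0.0517] [-0.74 -0.22 -0.74] -0.0026906313569006624
12.6 [0.5979 0.0299 0.0517] [ 0.05   0.318 -0.197  1.055 -0.     1.678] [-0.75 -0.04 -0.17] 0.0013501230010511396
```

View pics/s7.png

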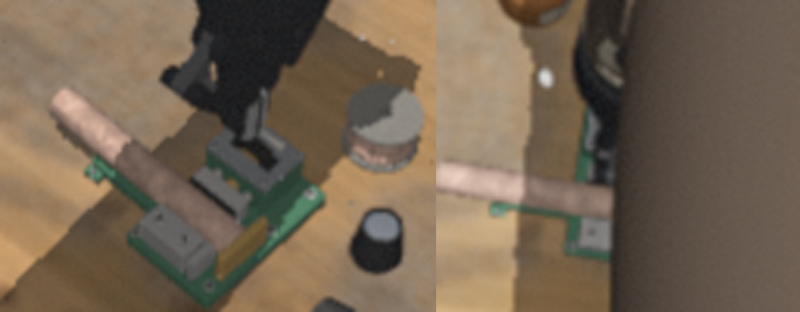

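View pics/w7c.png

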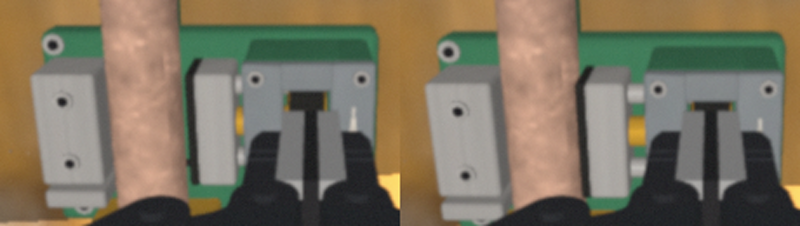

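The wheel's white mark went past and the jaw moved toward the tube. On to the second stroke.

Request:
play_rows(motion=[[4, 0, 0, 0, 0, 0, 1], [7, 0, 0, 0, 0, 0, 1], [7.7, 0, 0, 0, 0, 0, 1], [7.7, 0, 0, 0, 0, 0, 1]])

```text
clock: 13.05
tcp_pos: [0.5981, 0.0293, 0.0448]
eef_rot: [0.046, 1.568, -0.046]
ft_force: [-2.2, 0.0, 5.3]
width: -0.002
```

Request:
play_rows(motion=[[0, -2, 0, 0, 0, 0, 1], [0, -3, 0, 0, 0, 0, 1], [0, -4, 0, 0, 0, 0, 1]])

```text
clock: 13.35
tcp_pos: [0.5979, 0.026, 0.0449]
eef_rot: [0.047, 1.568, -0.044]
ft_force: [-1.8, 2.7, 6.7]
width: 0.0
```

Request:
play_rows(motion=[[0, -1, 0, 0, 0, 0, 1], [0, -2, 0, 0, 0, 0, 1], [0, -3, 0, 0, 0, 0, 1]])

```text
clock: 13.65
tcp_pos: [0.5977, 0.023, 0.0449]
eef_rot: [0.047, 1.568, -0.044]
ft_force: [-1.5, 2.5, 5.3]
width: -0.003
```

Request:
play_rows(motion=[[0, -1, 0, 0, 0, 0, 1], [0, -2, 0, 0, 0, 0, 1], [0, -3, 0, 0, 0, 0, 1]])

```text
clock: 13.95
tcp_pos: [0.5975, 0.0202, 0.0449]
eef_rot: [0.047, 1.568, -0.044]
ft_force: [-1.0, 2.5, 5.5]
width: 0.001
```

Request:
play_rows(motion=[[0, -1, 0, 0, 0, 0, 1], [0, -2, 0, 0, 0, 0, 1], [0, -3, 0, 0, 0, 0, 1]])

```text
clock: 14.25
tcp_pos: [0.5974, 0.0178, 0.0449]
eef_rot: [0.048, 1.568, -0.043]
ft_force: [-0.8, 6.7, 5.1]
width: -0.002
```

Request:
play_rows(motion=[[0, 0.3, 0, 0, 0, 0, 1]])

```text
clock: 14.35
tcp_pos: [0.5974, 0.0178, 0.0449]
eef_rot: [0.048, 1.568, -0.043]
ft_force: [-2.7, 3.4, 5.6]
width: -0.001
```

Request:
play_rows(motion=[[0, 0, 0, 0, 0, 0, 1]])

```text
clock: 14.45
tcp_pos: [0.5975, 0.0177, 0.0449]
eef_rot: [0.047, 1.568, -0.043]
ft_force: [-2.1, 3.4, 5.4]
width: -0.001
```

```bash
python3 - <<'E'
from bench import bot
import numpy as np
for i in range(3):
    s=bot.get_state(); print(s["clock"],np.round(s["tcp_pos"],5),np.round(s["ft_force"],2)); bot.snapshot("top")
E
```

```text
14.45 [0.59746 0.01774 0.04494] [-2.08  3.43  5.42]
14.5 [0.59744 0.01777 0.04491] [-1.28  3.68  5.88]
14.55 [0.59744 0.01774 0.04491] [-1.43  3.57  5.55]
```

Request:
play_rows(motion=[[-3, 0.3, 0, 0, 0, 0, 1], [-10, 0.3, 0, 0, 0, 0, 1], [-40, 8, 0, 0, 0, 0, 1], [-60, 20, 0, 0, 0, 0, 1], [-60, 20, 0, 0, 0, 0, 1]])

```text
clock: 15.1
tcp_pos: [0.6003, 0.0374, 0.1077]
eef_rot: [0.045, 1.563, -0.045]
ft_force: [0.5, 0.2, 0.7]
width: -0.003
```

```bash
python3 look.py w8; python3 sc.py s8;python3 -c "
from h import *
i=cv2.imread('pics/w8.png')[200:360,100:380]
cv2.imwrite('pics/w8c.png',cv2.resize(i,(784,448),interpolation=cv2.INTER_CUBIC))"
```

```text
15.1 [0.6003 0.0374 0.1077] [ 0.062  0.289 -0.109  1.166 -0.     1.691] [0.5  0.19 0.67] -0.0027612081739773714
15.15 [0.5995 0.0369 0.1058] [-0.08 -0.23 -0.21] 0.002145689511499227
```

View pics/w8c.png

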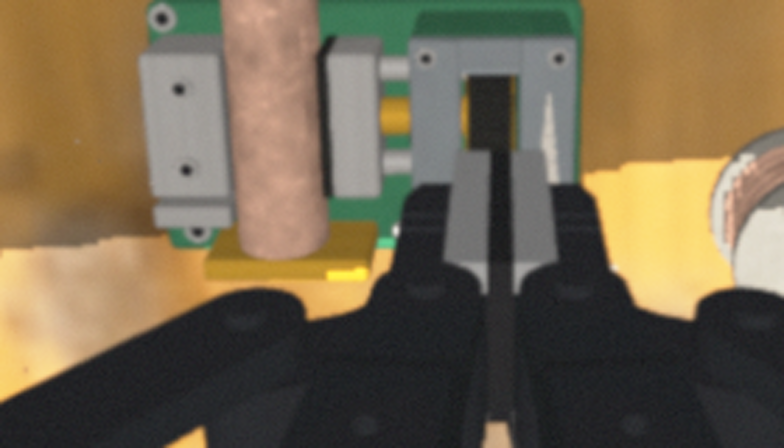

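View pics/s8.png

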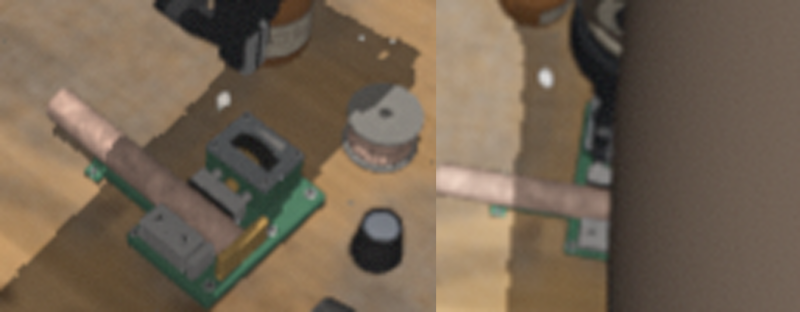

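The wrist view shows the tube seated against the brass stop, with the jaw rubber against its right flank and the fixed jaw against its left. To confirm the grip, I'll press lightly once more and see whether the rim force rises past the 2.5 N of free turning.

Request:
play_rows(motion=[[20, -10, 0, 0, 0, 0, 1], [45, -16, 0, 0, 0, 0, 1], [53, -16, 0, 0, 0, 0, 1], [57, -16, 0, 0, 0, 0, 1], [59.7, -16, 0, 0, 0, 0, 1], [59.7, -16, 0, 0, 0, 0, 1]])

```text
clock: 15.85
tcp_pos: [0.5975, 0.0208, 0.0453]
eef_rot: [0.046, 1.568, -0.046]
ft_force: [0.8, -0.2, 0.0]
width: -0.0
```

Request:
play_rows(motion=[[0, -0.5, 0, 0, 0, 0, 1], [0, -0.5, 0, 0, 0, 0, 1]])

```text
clock: 16.05
tcp_pos: [0.5981, 0.0204, 0.0452]
eef_rot: [0.046, 1.567, -0.045]
ft_force: [-0.4, -0.3, 1.2]
width: 0.004
```

Request:
play_rows(motion=[[0.7, 0, 0, 0, 0, 0, 1], [0.7, 0, 0, 0, 0, 0, 1]])

```text
clock: 16.25
tcp_pos: [0.5981, 0.0204, 0.0449]
eef_rot: [0.046, 1.567, -0.046]
ft_force: [-1.5, 0.4, 5.1]
width: 0.001
```

Request:
play_rows(motion=[[0, -0.4, 0, 0, 0, 0, 1], [0, -0.4, 0, 0, 0, 0, 1]])

```text
clock: 16.45
tcp_pos: [0.5981, 0.0203, 0.0449]
eef_rot: [0.046, 1.567, -0.045]
ft_force: [-0.8, 2.2, 5.6]
width: -0.003
```

Request:
play_rows(motion=[[0, -0.4, 0, 0, 0, 0, 1], [0, -0.4, 0, 0, 0, 0, 1]])

```text
clock: 16.65
tcp_pos: [0.5981, 0.0203, 0.0449]
eef_rot: [0.047, 1.567, -0.044]
ft_force: [-1.4, 4.0, 5.5]
width: 0.001
```

Request:
play_rows(motion=[[0, -0.25, 0, 0, 0, 0, 1], [0, -0.25, 0, 0, 0, 0, 1]])

```text
clock: 16.85
tcp_pos: [0.5982, 0.0203, 0.0449]
eef_rot: [0.047, 1.567, -0.043]
ft_force: [-1.3, 3.4, 5.4]
width: 0.0
```

```bash
python3 - <<'E'
from bench import bot
import numpy as np
for i in range(4):
    s=bot.get_state(); print(s["clock"],np.round(s["tcp_pos"],5),np.round(s["ft_force"],2)); bot.snapshot("top")
E
```

```text
16.85 [0.59816 0.02027 0.04493] [-1.27  3.36  5.38]
16.9 [0.59814 0.02025 0.0449 ] [0.08 4.09 4.78]
16.95 [0.59814 0.02023 0.04494] [-0.7   3.71  5.11]
17.0 [0.59813 0.02026 0.04491] [-0.42  3.77  4.72]
```

Request:
play_rows(motion=[[0, -0.4, 0, 0, 0, 0, 1], [0, -0.4, 0, 0, 0, 0, 1]])

```text
clock: 17.25
tcp_pos: [0.5981, 0.02, 0.0449]
eef_rot: [0.047, 1.567, -0.043]
ft_force: [-0.1, 3.2, 4.5]
width: 0.001
```

```bash
python3 - <<'E'
from bench import bot
import numpy as np
for i in range(4):
    s=bot.get_state(); print(s["clock"],np.round(s["tcp_pos"],5),np.round(s["ft_force"],2)); bot.snapshot("top")
E
```

```text
17.25 [0.59813 0.02002 0.04492] [-0.07  3.18  4.46]
17.3 [0.59812 0.02003 0.04493] [-0.66  4.62  4.93]
17.35 [0.59812 0.02008 0.04492] [-1.49  3.24  5.52]
17.4 [0.59814 0.02004 0.04493] [-0.76  3.6   5.2 ]
```

Request:
play_rows(motion=[[0.1, -0.6, 0, 0, 0, 0, 1], [0.1, -0.6, 0, 0, 0, 0, 1]])

```text
clock: 17.65
tcp_pos: [0.5981, 0.0197, 0.0449]
eef_rot: [0.048, 1.567, -0.043]
ft_force: [-0.7, 4.9, 6.6]
width: 0.0
```

```bash
python3 - <<'E'
from bench import bot
import numpy as np
for i in range(4):
    s=bot.get_state(); print(s["clock"],np.round(s["tcp_pos"],5),np.round(s["ft_force"],2)); bot.snapshot("top")
E
```

```text
17.65 [0.59813 0.01973 0.04492] [-0.74  4.91  6.62]
17.7 [0.59812 0.01974 0.04491] [-0.62  5.3   6.63]
17.75 [0.59809 0.01971 0.04492] [-0.47  4.92  5.55]
17.8 [0.59809 0.01972 0.04489] [-0.21  5.92  5.18]
```

The rim force holds at about 5.2 N with the wheel not turning on, which is a grip of roughly 15 N. I'll lift off and check.

Request:
play_rows(motion=[[-3, 0, 0, 0, 0, 0, 1], [-10, 0, 0, 0, 0, 0, 1], [-45, 5, 0, 0, 0, 0, 1], [-90, 20, -10, 0, 0, 0, 1], [-120, 50, -40, 0, 0, 0, 1], [-120, 80, -60, 0, 0, 0, 1], [-120, 80, -60, 0, 0, 0, 1], [-120, 80, -60, 0, 0, 0, 1]])

```text
clock: 18.65
tcp_pos: [0.5418, 0.1019, 0.1642]
eef_rot: [0.044, 1.568, -0.045]
ft_force: [-0.2, -0.3, -0.3]
width: -0.001
```

```bash
python3 look.py w9; python3 sc.py s9
```

```text
18.65 [0.5418 0.1019 0.1642] [ 1.860e-01  1.810e-01 -1.210e-01  1.266e+00 -1.000e-03  1.814e+00] [-0.23 -0.26 -0.34] -0.000979841708384409
18.7 [0.542  0.1013 0.1637] [ 0.4  -0.43 -0.29] 0.005825186183100913
```

View pics/w9.png

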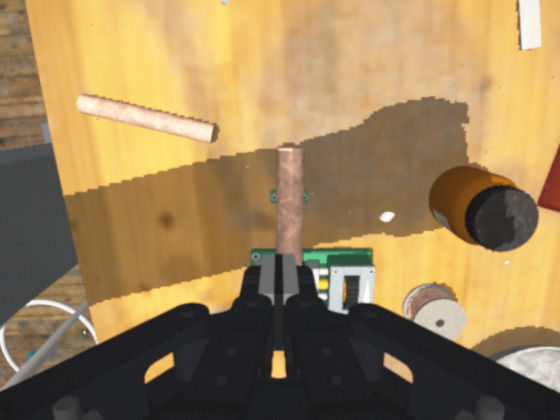

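View pics/s9.png

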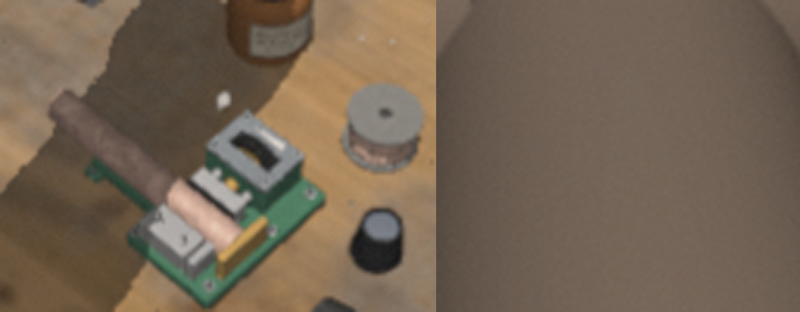

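```bash
python3 - <<'E'
from go import *
def vi(P): return np.round(R.from_euler('z',-VY).apply(P-np.r_[VO,0])*1e3,1)
r=load("w9.npz");k=dict(tcp=r["tcp"],rot=r["rot"])
cv2.imwrite("pics/w9c.png",cv2.resize(r["image"][135:195,260:320,::-1],None,fx=8,fy=8,interpolation=cv2.INTER_CUBIC))
print(vi(unproj(r,[[289,147],[289,148]],.023,**k)))
s=load("s9_scene.npz"); E=[[x,y,z] for x,y,z in([0,-40,34],[0,-40,23],[0,110,34],[0,110,12],[0,-36,34])]
print(np.round(proj(s,np.array([vise(e) for e in E])),1))
i=s["image"][195:290,255:360,::-1]
cv2.imwrite("pics/s9c.png",cv2.resize(i,None,fx=6,fy=6,interpolation=cv2.INTER_CUBIC))
E
```

```text
[[1.000e-01 1.089e+02 2.300e+01]
 [2.000e-01 1.082e+02 2.300e+01]]
[[325.8 265.6]
 [325.5 268.9]
 [268.5 219.5]
 [268.8 226.4]
 [324.2 264.3]]
```

View pics/s9c.png

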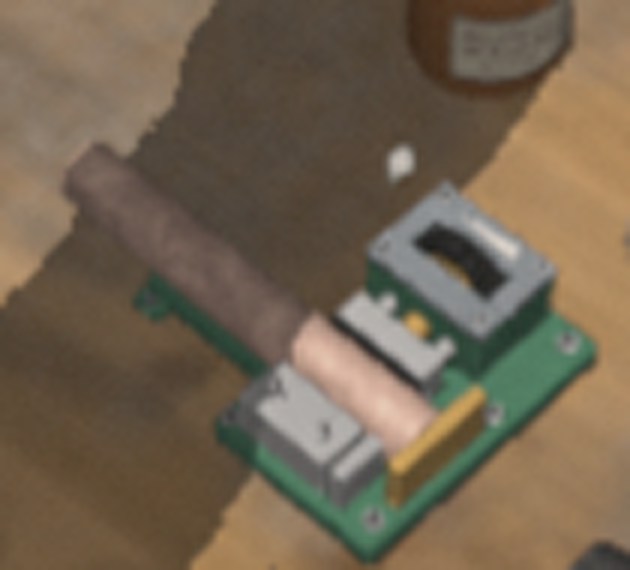

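View pics/w9c.png

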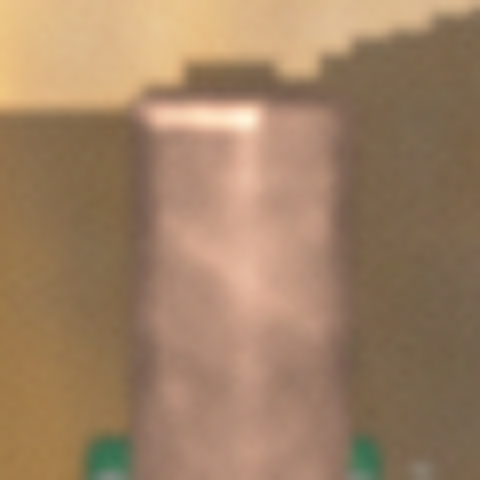

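The tube's axis is at vise x ≈ 0.1 mm and its free end at y ≈ 109 mm, against 110 mm nominal. So it is on the stop and against the fixed jaw, and I'm handing in.

```bash
python3 -c "
from bench import bot
print(bot.close_job(), bot.get_state()['clock'])"
```

```text
the job is handed in; nothing more can be done
the job is handed in; nothing more can be done
```

The tube is clamped in the vise against the brass end stop, and the job was handed in at about 19 s of the 64 s allowed. No verdict was reported.

- **Seating:** I laid the larger tube between the jaws and slid it along until it met the stop, with a contact force of about 6 N. After clamping, the pictures put its axis at vise x ≈ 0.1 mm. Its free end is at y ≈ 109 mm against 110 mm nominal, within the roughly 2 mm calibration.
- **Tightening:** I rolled the wheel in two strokes with the fingers shut, then gave it one short press to check. Pressing force was about 5–9 N and the peak rim force read 6.7 N. By the task's figures that is a grip of about 25 N, under the 30 N that would dent the tube.
- **Grip check:** On the last press the wheel held at about 5.2 N of rim force with the fingertip creeping only about 0.7 mm. I estimate 10–15 N of grip left after release, but I did not measure the grip itself. Force readings scattered by up to about 1 N, and an early part of this check levelled off near 3.7 N before rising.
- **Surroundings:** The last pictures show the loupe, spool and jar where they stood. The arm was clear, with nothing in contact.

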